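# Stow the last carton and shut the supply drawer

### The arm

A 6-joint arm with a two-finger parallel gripper is mounted at the origin on the work surface. World frame = base frame: x ahead of the robot, y to its left, z up, the work surface at z = 0. Lengths are in m, angles in degrees, forces in N, time in s.
With the tool pointing down it reaches from about 0.4 to 0.825 m from the base axis. Payload 7 kg.
Tool frame: the origin (TCP) lies on the centre line of the jaws, within the pads' length; the fingertips stand 19 mm ahead of it and the grasp point (between the pads) is the TCP (r.tips_ahead is the distance from the TCP to the fingertips, in m); z points along the fingers, y is the line along which they close (so a half turn about z gives the same grasp; the last joint's range is limited). The gripper opens to 88 mm and grips with 3 to 60 N. Pads are 19 mm wide; open, the fingers measure 130 mm over their backs; the gripper's body (78 mm by 193 mm) begins 47 mm behind the grasp point.
Start: joints at [83.658, 20.546, 0.682, 0, -70.136, -16.507], TCP at [0.262, 0.622, 0.246] pointing down, gripper open.
Joint ranges: [-176.03, 176.03], [-82.01, 121.73], [-58.28, 71.71], [-173.87, 95.51], [-174.79, -0.11], [-173.66, 173.66]. Speed limits (degrees/s): [136.94, 136.94, 172.46, 180, 180, 180].

### API

Orientations are given as [roll, pitch, yaw] about the fixed x, y, z axes, in that order (R = Rz(yaw) Ry(pitch) Rx(roll)).
In Python, from plant import r, viewer, close_job gives the robot as it stands. The module is installed in compiled form; this text tells all that it offers.
- The arm moves only by the tool arm_command, never from a script. Its arguments are lists of equal length, an entry for each row: "travel": the shift along the world's x, y, z scaled (see below), a list of three; "delta_rot": the turn, a rotation vector about the world's x, y, z scaled (see below), a list of three. In form: {"travel": [[dx, dy, dz], ...], "delta_rot": [[rx, ry, rz], ...]}. A call has 1 to 20 rows; each row is the pose to reach, as a shift and turn from the pose commanded when the call began; what a row does not reach only later rows make up. The controller multiplies each number of a shift by 0.5 m and each number of a turn by 90 degrees. A row lasts 1/8 s, in which the tool goes at most 62.5 mm and 10.7 degrees, less where a joint would pass 70% of its speed; a pose out of reach is approached as far as the arm can. A call with a number of a shift or a turn outside -1 to 1 is refused whole. A call with a gripper value outside its range is refused whole. "grip" is the opening, from 0 (shut) to 1 (fully open), set as the call begins (left out, the last holds). The fingers move at their own pace and stop on an object; "newtons" is the grip in N (left out, the last holds). Time passes only in rows, so rows that repeat a pose let the fingers close. It gives the time, the measured TCP pose, the force, the opening and the grip force at its end, in the units of the state.
- r.get_state(): the state, without advancing time (a new reading comes with each control period).
- viewer.capture(name): name is "side" or "top" or "wrist"; returns a dict with "img" (480x640x3 uint8, red, green, blue), "camera_matrix" (3x3 intrinsics, pixels), "R" (3x3) and "t" (3): a world point X has camera coordinates R X + t; the wrist camera has in their place "mount" (4x4, takes a point from camera to tool coordinates, whose origin is the TCP and whose axes are the flange's). Camera axes: x right, y down, z forward; pixel columns grow to the right and rows downward; lengths in m; the calibration is good to about 2 mm. A picture is of the moment at which its call begins: read the wrist's pose just before it. There is no depth.
- close_job(): hands the job in; it is judged then, once.
The state is a dict: "time_s": time; "joints": joint angles; "qd": joint speeds; "joint_torque": joint torques, N m; "tcp_pos": TCP position; "eef_rot": TCP orientation; "contact_force": force on the tool from outside, world axes, zero at the start; "moment": the same for the moment, N m; "gripper_width": finger opening in m; "gripper_force": force on a finger pad.
Only numpy, scipy, OpenCV 4.12 (cv2) and the standard library are available. Lean on these libraries where they do the work, as an engineer would, in place of code of your own. Each camera call takes 0.05 s, during which the arm holds its last target. There are 200 camera calls.

### The job

Gently lay the carton that stands on end down onto one of its broad faces on the bench, without letting it topple, and let go of it. Then take it again, set it gently and squarely on top of the two like cartons in the open drawer, same way round as they lie, and push the drawer fully home past its catch so that all three ride in as one neat stack. Leave the other things on the bench where they are.

Things in the scene. Friction and masses are not known exactly. Their poses are not given: they have to be found in the camera images.
- carton: closed rigid brown carton to stow, 110 mm long, 60 wide, 36 thick, about 0.22 kg, with a paper tape along it. It starts standing on end on the bench, 110 high. Origin: centre of the end it stands on; own z along its length (up at the start), y across the 60 mm width, x across the 36 mm thickness, so the broad faces look to own +x and -x; either may end up down
- carton_mid (a point): centre of that carton's volume, 55 mm along its own z from its origin
- col_top: like carton (110 x 60 x 36 mm) lying flat on col_low in the drawer, loose. Origin: centre of its underside; own x along the 110 mm length (which lies along the drawer's travel), y across the 60 mm width, z up; its upper face is 36 mm above the origin and starts 87 mm above the bench
- top_mid (a point): centre of col_top's volume, 18 mm above its origin
- col_low: like carton, lying flat and loose on the drawer floor, which is 15 mm above the bench; axes and origin as for col_top
- low_mid (a point): centre of col_low's volume, 18 mm above its origin
- unit: fixed white supply unit, dark blue top, 280 deep (own x), 214 wide (y), 150 high; origin: centre of its underside, z up. Its drawer opens to its own -x; the mouth is clear up to 138 above the bench. The drawer is a tray 150 wide inside, sides up to 50 above the bench, its front panel 190 wide, 12 thick, from 8 to 136 above the bench (all mm)
- drawer (a joint): drawer opening in m: 0 fully home, grows as it comes out towards the unit's -x, at most 0.2. It slides with about 1.5 N of friction and stays where it is left; a sprung catch inside resists with about 5 N more from 16 to 7 mm open, then draws it home and holds it
- drawer_face (a point): point on the outer face of the drawer's front panel, on its middle line, 105 mm above the bench; axes parallel to the unit's (outward is -x). The face is flat and bare from 45 mm above the bench to its top edge at 136; below that a dark finger pull stands out 12 mm. With the drawer home this face is flush with the unit's front edge
- tube_rack: bystander, not to be disturbed: white sample-tube rack, 100 x 210 x 98 high, with blue-capped tubes (one piece); sizes in mm; origin: centre of its underside
- bottle: bystander, not to be disturbed: reagent bottle, 68 across, 120 high; sizes in mm; origin: centre of its underside
- jar: bystander, not to be disturbed: low jar with a grey cap, 60 across, 62 high, it stands between the standing carton and the drawer; sizes in mm; origin: centre of its underside
- mouse: bystander, not to be disturbed: grey computer mouse, 100 x 58 x 22; sizes in mm; origin: centre of its underside
- pot: bystander, not to be disturbed: yellow open pot, 80 across, 70 high; sizes in mm; origin: centre of its underside
- pipette: bystander, not to be disturbed: pipette lying along its own x, 230 x 22 x 24 high; sizes in mm; origin: centre of its underside
There are look-alikes about, which are no part of the job. What is shaped like the carton but green or yellow is not meant. Leave any blue or purple look-alike of the col_low alone.

How it is judged:
By the outcome, as a careful person would: the job done as asked, in the order asked, and still so for the second after the job is handed in, with the robot touching nothing.
It also fails if it takes over 72 s, if anything falls off the work surface, if the arm or the gripper's body presses on something with over 40 N, if the wrist force passes 120 N, or if a joint passes its speed limit or range.

## Working session

There is one attempt and no reset: what is moved stays moved. The work goes in short steps, Python scripts to look and compute and a tool call to move; the robot and the scene stay as the last step left them, time stands still between calls to the robot, and variables do not carry over. Pictures are saved under pics/ and viewed, at most 10 in all, crops included, and the job is handed in when it is done.

Besides the shell and the picture viewer there is one more tool, called after "Request:" as name(argument=value, ...) on one line, values as JSON. arm_command: Moves the arm, as the interface text tells. Shifts and turns lie within -1 to 1; 1 stands for 0.5 m of shift or 90 degrees of turn. Its arguments: {"type":"object","properties":{"travel":{"type":"array"},"delta_rot":{"type":"array"},"grip":{"type":"number"},"newtons":{"type":"number"}},"required":["travel","delta_rot"]}

```bash
mkdir -p pics; cat > h.py <<'E'
import numpy as np, cv2, pickle
from plant import r, viewer
def snap(n,f):
    s=r.get_state(); c=viewer.capture(n); cv2.imwrite('pics/'+f+'.png',c['img'][:,:,::-1]); c['s']=s
    pickle.dump(c,open('pics/'+f+'.pkl','wb')); return c
def load(f): return pickle.load(open('pics/'+f+'.pkl','rb'))
def ext(c):
    if 'R' in c: return np.array(c['R']),np.array(c['t'])
    from scipy.spatial.transform import Rotation as Ro
    T=np.eye(4);T[:3,:3]=Ro.from_euler('xyz',c['s']['eef_rot'],degrees=True).as_matrix();T[:3,3]=c['s']['tcp_pos']
    M=np.linalg.inv(T@np.array(c['mount'])); return M[:3,:3],M[:3,3]
def onz(c,uv,z):
    R,t=ext(c);K=np.array(c['camera_matrix']);o=-R.T@t;d=R.T@np.linalg.inv(K)@np.array([uv[0],uv[1],1.]);return o+d*(z-o[2])/d[2]
def proj(c,X):
    R,t=ext(c);p=np.array(c['camera_matrix'])@(R@np.array(X)+t);return p[:2]/p[2]
E
python3 - <<'E'
from h import *
for n in('top','side'):
    c=snap(n,n+'0'); R,t=ext(c); print(n,(-R.T@t).round(3),R[2].round(3),c['camera_matrix'][0][0])
a=cv2.imread('pics/top0.png')
print(r.get_state())
E
```

```text
top [ 0.429 -0.057  1.629] [ 0.078  0.007 -0.997] 622.5721084179585
side [0.258 0.617 0.97 ] [ 0.242 -0.586 -0.773] 508.82249309007676
{'time_s': 0.1, 'joints': array([ 8.36577123e+01,  2.05876624e+01,  6.38003382e-01, -1.81726458e-02,
       -7.01379583e+01, -1.65081479e+01]), 'qd': array([ 0.00201828, -0.10362493,  0.07469577,  0.04108572,  0.04428997,
        0.00127748]), 'joint_torque': array([-1.68014158e-03, -5.84166205e+01,  2.93753189e+01,  7.01554477e+00,
        1.02327907e-02, -5.40659732e-05]), 'tcp_pos': array([0.2619656 , 0.62162325, 0.24470352]), 'eef_rot': array([ 1.79911140e+02, -8.51882369e-03, -2.28566163e+01]), 'contact_force': array([-0.09534626,  0.10489026,  0.66259771]), 'moment': array([-0.00993062,  0.0037713 , -0.0553762 ]), 'gripper_force': 0.0, 'gripper_width': 0.08759675408251154}
```

View pics/top0.png

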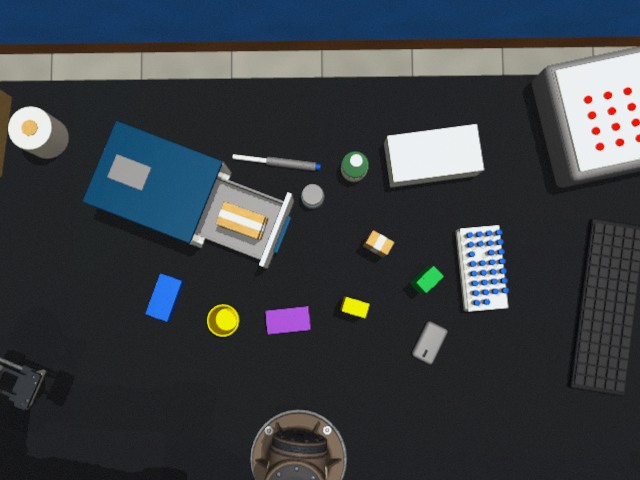

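View pics/side0.png

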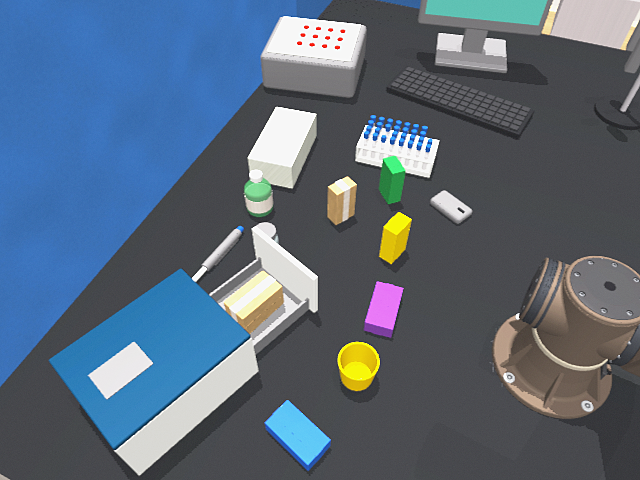

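Candidates in the top view are brown standing carton (379,243), green (429,279), yellow (355,307), purple lying (288,320), blue lying (163,297), and drawer stack (242,220). I choose the brown one at (379,243), between the jar and the rack. Next is a close crop to check it.

```bash
python3 - <<'E'
from h import *
a=cv2.imread('pics/top0.png');b=cv2.imread('pics/side0.png')
f=lambda im,x,y,w,h,s:cv2.resize(im[y:y+h,x:x+w],None,fx=s,fy=s,interpolation=cv2.INTER_CUBIC)
# top: drawer 4x, carton 8x ; side: carton 4x
A=f(a,190,160,120,120,3.3333); B=f(a,355,220,50,50,8); C=f(b,315,160,60,30,6.6667)
o=np.zeros((600,800,3),np.uint8);o[:400,:400]=A[:400,:400];o[:400,400:]=B
C=f(b,310,165,66,66,3);o[400:598,:198]=C; D=f(b,210,215,132,132,1.5);o[400:598,200:398]=D
E_=f(b,325,172,40,20,10);o[400:600,400:]=E_
cv2.imwrite('pics/crop0.png',o)
E
```

```text
(no output)
```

View pics/crop0.png

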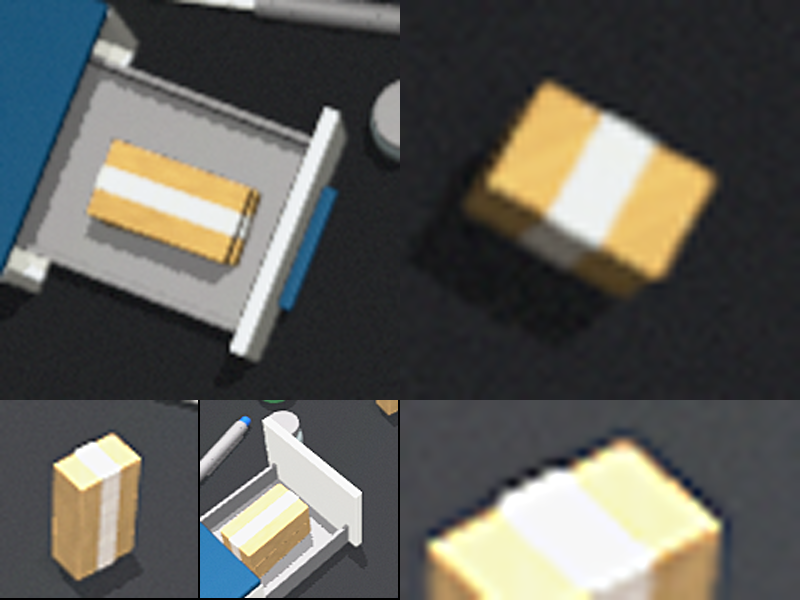

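The crop confirms the brown carton, with top corners at about (373.5,230), (394.5,242.5), (387,255) and (366,244). The stack in the drawer lies with its long axis along the drawer's travel.

```bash
python3 - <<'E'
from h import *
c=load('top0');s=load('side0')
def q(c,pts,z,n):
    P=np.array([onz(c,p,z)[:2] for p in pts]);e=np.roll(P,-1,0)-P
    print(n,P.round(4).tolist(),'mid',P.mean(0).round(4),'len',np.linalg.norm(e,axis=1).round(4),'ang',np.degrees(np.arctan2(e[:,1],e[:,0])).round(1))
q(c,[((x-400)/8+355-.44,y/8+220-.44) for x,y in[(548,82),(716,180),(658,280),(487,190)]],.11,'carton')
q(s,[(x,y) for x,y in[((428-400)/10+325-.45,(545-400)/10+172-.45),((622-400)/10+325-.45,(438-400)/10+172-.45),((720-400)/10+325-.45,(525-400)/10+172-.45)]],.11,'carton side')
q(c,[(x/3.333+189.65,y/3.333+159.65) for x,y in[(115,140),(250,187),(230,263),(88,213)]],.087,'stack')
q(c,[(119,122),(228,168),(190,243),(84,201)],.15,'unit')
q(c,[(x/3.333+189.65,y/3.333+159.65) for x,y in[(321,110),(340,115),(254,357),(233,349)]],.136,'panel')
for n,p,z in[('jar',(312.5,195),.062),('bottle',(355,161),.12),('rack',(482,268),.09),('green',(432,277),.11),('yellow',(357,306),.11),('purple',(288,320),.036),('pip',(320,166),.02)]:print(n,onz(c,p,z).round(3))
E
```

```text
carton [[0.5765, -0.1902], [0.5459, -0.241], [0.5155, -0.2227], [0.5436, -0.171]] mid [ 0.5454 -0.2062] len [0.0593 0.0355 0.0589 0.0382] ang [-121.1  149.    61.5  -30.2]
carton side [[0.578, -0.1936], [0.5486, -0.2464], [0.5161, -0.2276]] mid [ 0.5476 -0.2225] len [0.0604 0.0375 0.0706] ang [-119.   149.9   28.8]
stack [[0.6533, 0.1787], [0.6168, 0.0774], [0.5598, 0.0926], [0.5985, 0.1988]] mid [0.6071 0.1369] len [0.1076 0.0589 0.113  0.0584] ang [-109.9  165.1   70.   -20.1]
unit [[0.8417, 0.4248], [0.7258, 0.1599], [0.5455, 0.2505], [0.6493, 0.5061]] mid [0.6906 0.3353] len [0.2891 0.2017 0.2759 0.2089] ang [-113.6  153.3   67.9  -22.9]
panel [[0.6666, 0.0214], [0.6628, 0.0076], [0.4876, 0.0707], [0.4935, 0.0858]] mid [0.5776 0.0464] len [0.0143 0.1862 0.0162 0.1847] ang [-105.5  160.2   68.6  -20.4]
jar [ 0.672 -0.042  0.062]
bottle [ 0.746 -0.148  0.12 ]
rack [ 0.481 -0.459  0.09 ]
green [ 0.46  -0.332  0.11 ]
yellow [ 0.391 -0.148  0.11 ]
purple [0.356 0.023 0.036]
pip [ 0.755 -0.062  0.02 ]
```

Request:
arm_command(travel=[[0.38,-0.9,0.12],[0.38,-0.9,0.12],[0.38,-0.9,0.12],[0.38,-0.9,0.12],[0.38,-0.9,0.12],[0.38,-0.9,0.12],[0.38,-0.9,0.12],[0.38,-0.9,0.12],[0.38,-0.9,0.12],[0.38,-0.9,0.12]], delta_rot=[[0,0,0],[0,0,0],[0,0,0],[0,0,0],[0,0,0],[0,0,0],[0,0,0],[0,0,0],[0,0,0],[0,0,0]], grip=1)

```text
time_s: 1.35
tcp_pos: [0.452, 0.1717, 0.3053]
eef_rot: [180.0, 0.0, -22.9]
contact_force: [1.2, 0.6, -0.6]
gripper_width: 0.0879
gripper_force: 0.0
```

```bash
cat >> h.py <<'E'
from scipy.spatial.transform import Rotation as Ro
def go(p,yawd,tilt,tilt_dir=None,sgn=-1):
    """tool closing line at angle yawd (world); tilt>0: tool z leans toward tilt_dir angle; prints scaled shift & turn"""
    s=r.get_state();R0=Ro.from_euler('xyz',s['eef_rot'],degrees=True)
    a=np.radians(yawd+(180 if sgn<0 else 0));y=np.array([np.cos(a),np.sin(a),0])
    z=np.array([0,0,-1.])
    if tilt: b=np.radians(tilt_dir);z=np.sin(np.radians(tilt))*np.array([np.cos(b),np.sin(b),0])+np.cos(np.radians(tilt))*z
    R1=Ro.from_matrix(np.array([np.cross(y,z),y,z]).T)
    print('t',s['time_s'],'tcp',s['tcp_pos'].round(4),'rot',s['eef_rot'].round(2),'w',round(s['gripper_width'],4),'f',s['contact_force'].round(1))
    print('travel',((np.array(p)-s['tcp_pos'])/.5).round(4),'turn',((R1*R0.inv()).as_rotvec(degrees=True)/90).round(4),'j',s['joints'].round(1))
E
python3 - <<'E'
from h import *
go([.541,-.205,.2],60,45,-30)
s=load('side0')
# white box height
b=onz(s,(292,186),0);print(b); 
for z in(.05,.07,.09):print(z,proj(s,[b[0],b[1],z]).round(0))
c=snap('wrist','w1')
E
```

```text
t 1.35 tcp [0.452  0.1717 0.3053] rot [ 1.7999e+02  2.0000e-02 -2.2920e+01] w 0.0879 f [ 1.2  0.6 -0.6]
travel [ 0.1779 -0.7534 -0.2106] turn [-0.223  -0.4481 -0.0745] j [ 44.2   0.1 -17.   -0.  -73.   22.9]
[ 0.70647818 -0.25973101  0.        ]
0.05 [291. 172.]
0.07 [291. 167.]
0.09 [291. 161.]
```

View pics/w1.png

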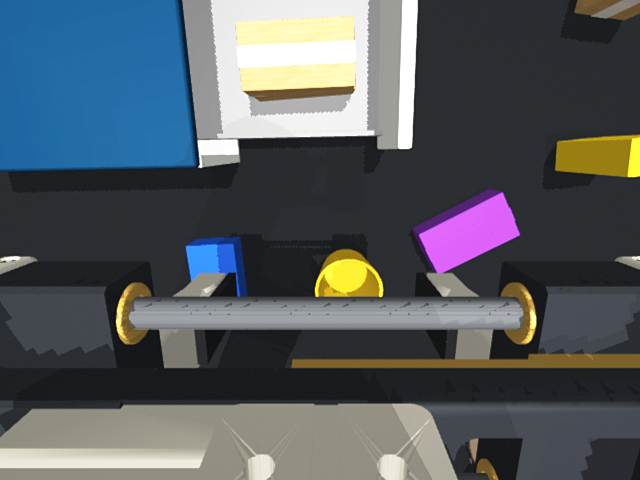

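The wrist view shows the stack's top face with corners at (236,22), (354,17), (356,87) and (241,94), the panel top edge at x≈413, and the unit's front edge at x≈181–197.

```bash
python3 - <<'E'
from h import *
c=load('w1')
def q(pts,z,n):
    P=np.array([onz(c,p,z)[:2] for p in pts]);e=np.roll(P,-1,0)-P
    print(n,P.round(4).tolist(),'mid',P.mean(0).round(4),'len',np.linalg.norm(e,axis=1).round(4),'ang',np.degrees(np.arctan2(e[:,1],e[:,0])).round(1))
q([(236,22),(354,17),(356,87),(241,94)],.087,'stack')
q([(181,0),(197,167)],.15,'unit edge')
q([(417,0),(412,148)],.136,'panel outer')
R,t=ext(c);print((-R.T@t).round(3))
E
```

```text
stack [[0.6511, 0.1781], [0.6123, 0.0764], [0.5562, 0.0967], [0.5938, 0.2015]] mid [0.6033 0.1382] len [0.1089 0.0597 0.1114 0.0619] ang [-110.8  160.1   70.3  -22.3]
unit edge [[0.6561, 0.2039], [0.543, 0.2513]] mid [0.5995 0.2276] len [0.1227 0.1227] ang [157.2 -22.8]
panel outer [[0.5905, 0.036], [0.4859, 0.0769]] mid [0.5382 0.0565] len [0.1123 0.1123] ang [158.6 -21.4]
[0.514 0.146 0.445]
```

Request:
arm_command(travel=[[0.18,-0.75,-0.04],[0.18,-0.75,-0.04],[0.18,-0.75,-0.04],[0.18,-0.75,-0.04],[0.18,-0.75,-0.04],[0.18,-0.75,-0.04],[0.18,-0.75,-0.04],[0.18,-0.75,-0.04],[0.178,-0.753,-0.08],[0.178,-0.753,-0.08],[0.178,-0.753,-0.08]], delta_rot=[[0,0,0],[-0.223,-0.448,-0.0745],[-0.223,-0.448,-0.0745],[-0.223,-0.448,-0.0745],[-0.223,-0.448,-0.0745],[-0.223,-0.448,-0.0745],[-0.223,-0.448,-0.0745],[-0.223,-0.448,-0.0745],[-0.223,-0.448,-0.0745],[-0.223,-0.448,-0.0745],[-0.223,-0.448,-0.0745]])

```text
time_s: 2.78
tcp_pos: [0.556, -0.2017, 0.2978]
eef_rot: [179.2, -42.3, -29.6]
contact_force: [0.6, 1.1, 0.6]
gripper_width: 0.0876
gripper_force: 0.0
```

```bash
python3 - <<'E'
from h import *
go([.541,-.205,.07],60,45,-30)
c=snap('wrist','w2')
E
```

```text
t 2.775 tcp [ 0.556  -0.2017  0.2978] rot [179.17 -42.28 -29.62] w 0.0876 f [0.6 1.1 0.6]
travel [-0.03   -0.0067 -0.4555] turn [-0.0092 -0.0296  0.0022] j [-15.5  -8.5 -58.2  95.5 -10.3 -16.1]
```

View pics/w2.png

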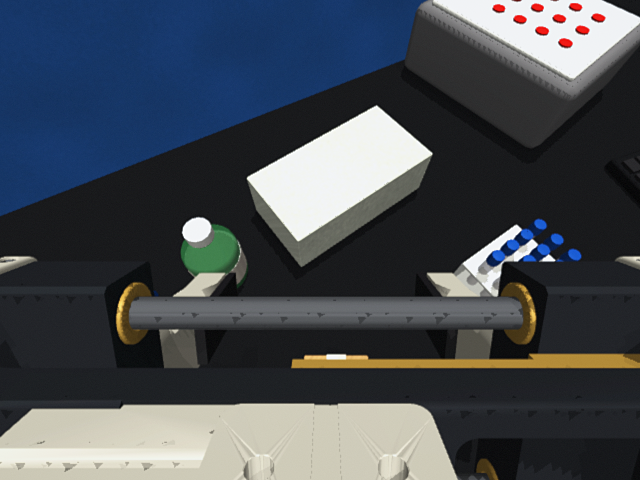

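```bash
python3 - <<'E'
from h import *
go([.553,-.212,.25],60,45,150)
c=load('w2')
print(proj(c,[.5468,-.2085,.11]), [proj(c,[.5468+a*.866*.018+b*.5*.03,-.2085-a*.5*.018+b*.866*.03,.11]).round(0).tolist() for a,b in((1,1),(1,-1),(-1,-1),(-1,1))])
E
```

```text
t 2.825 tcp [ 0.556  -0.2016  0.2979] rot [179.18 -42.29 -29.63] w 0.0877 f [-0.2  0.7 -0.5]
travel [-0.006  -0.0208 -0.0958] turn [ 0.4909  0.8365 -0.0035] j [-15.5  -8.5 -58.2  95.5 -10.3 -16.1]
[335.62215404 370.85598667] [[303.0, 351.0], [367.0, 351.0], [369.0, 392.0], [302.0, 392.0]]
```

Request:
arm_command(travel=[[0,0,0.04],[0,0,0.04],[0,0,0.04],[0,0,0.04],[0,0,0.04],[-0.006,-0.02,0],[-0.006,-0.02,-0.05],[-0.006,-0.02,-0.09],[-0.006,-0.02,-0.09],[-0.006,-0.02,-0.09],[-0.006,-0.02,-0.09],[-0.006,-0.02,-0.09]], delta_rot=[[0.054,0.093,0],[0.109,0.186,0],[0.163,0.279,0],[0.218,0.372,0],[0.273,0.465,0],[0.327,0.558,0],[0.382,0.65,0],[0.436,0.744,0],[0.49,0.836,0],[0.49,0.836,0],[0.49,0.836,0],[0.49,0.836,0]])

```text
time_s: 4.32
tcp_pos: [0.553, -0.2123, 0.2454]
eef_rot: [179.7, 45.8, -29.9]
contact_force: [0.7, 0.4, -1.9]
gripper_width: 0.0876
gripper_force: 0.0
```

```bash
python3 - <<'E'
from h import *
go([.553,-.212,.07],60,45,150)
E
```

```text
t 4.325 tcp [ 0.553  -0.2123  0.2454] rot [179.66  45.76 -29.94] w 0.0876 f [ 0.7  0.4 -1.9]
travel [ 1.000e-04  5.000e-04 -3.507e-01] turn [-0.0019 -0.0086 -0.0034] j [ -10.9   40.4   26.3  -15.1 -119.3   69. ]
```

Request:
arm_command(travel=[[0,0,-0.07],[0,0,-0.14],[0,0,-0.21],[0,0,-0.27],[0,0,-0.32],[0,0,-0.35],[0,0,-0.35],[0,0,-0.35]], delta_rot=[[0,-0.008,0],[0,-0.008,0],[0,-0.008,0],[0,-0.008,0],[0,-0.008,0],[0,-0.008,0],[0,-0.008,0],[0,-0.008,0]])

```text
time_s: 5.32
tcp_pos: [0.5529, -0.2138, 0.0791]
eef_rot: [-179.6, 44.2, -29.5]
contact_force: [0.4, 0.3, -0.6]
gripper_width: 0.0877
gripper_force: 0.0
```

```bash
python3 - <<'E'
from h import *
go([.553,-.212,.07],60,45,150)
snap('side','s2')
a=cv2.imread('pics/s2.png');cv2.imwrite('pics/s2c.png',cv2.resize(a[80:280,260:500],None,fx=3,fy=3))
E
```

```text
t 5.325 tcp [ 0.5529 -0.2138  0.0791] rot [-179.6    44.17  -29.46] w 0.0877 f [ 0.4  0.3 -0.6]
travel [ 0.0001  0.0036 -0.0182] turn [ 0.0018  0.0096 -0.0028] j [ -11.    47.2   17.1  -13.5 -102.1   73.6]
```

View pics/s2c.png

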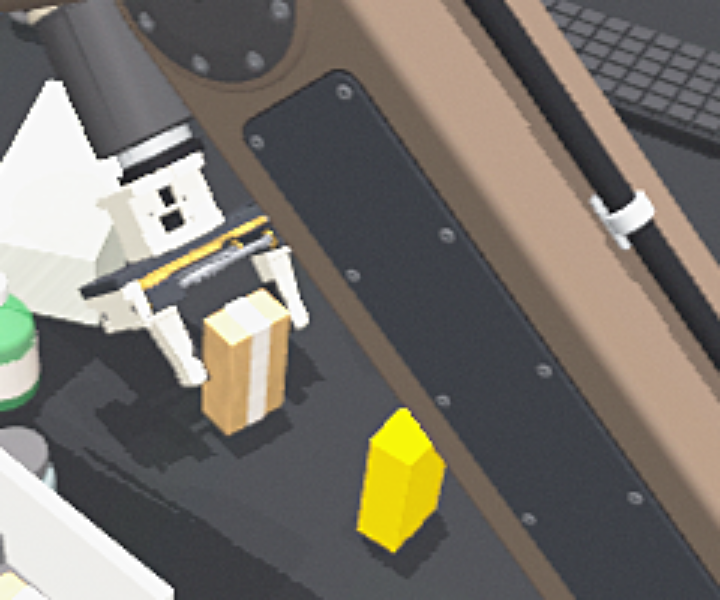

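The crop shows the fingers straddling the upright carton, with gaps on both sides and nothing touching.

Request:
arm_command(travel=[[0,0.003,-0.01],[0,0.003,-0.018],[0,0.003,-0.018]], delta_rot=[[0,0.009,-0.003],[0,0.009,-0.003],[0,0.009,-0.003]])

```text
time_s: 5.75
tcp_pos: [0.5518, -0.2124, 0.068]
eef_rot: [179.8, 45.1, -30.2]
contact_force: [0.1, 0.5, 0.7]
gripper_width: 0.0876
gripper_force: 0.0
```

Request:
arm_command(travel=[[0,0,0],[0,0,0],[0,0,0],[0,0,0],[0,0,0],[0,0,0]], delta_rot=[[0,0,0],[0,0,0],[0,0,0],[0,0,0],[0,0,0],[0,0,0]], grip=0.5, newtons=20)

```text
time_s: 6.5
tcp_pos: [0.5521, -0.2125, 0.0687]
eef_rot: [179.8, 45.0, -30.2]
contact_force: [0.3, 0.0, 1.2]
gripper_width: 0.0601
gripper_force: 20.0
```

Request:
arm_command(travel=[[0,0,0.01],[0,0,0.04],[0,0,0.09],[0,0,0.15],[0,0,0.21],[0,0,0.26],[0,0,0.28],[0,0,0.28]], delta_rot=[[0,0,0],[0,0,0],[0,0,0],[0,0,0],[0,0,0],[0,0,0],[0,0,0],[0,0,0]])

```text
time_s: 7.5
tcp_pos: [0.5523, -0.2124, 0.2093]
eef_rot: [179.9, 44.9, -30.2]
contact_force: [0.1, 0.0, -3.3]
gripper_width: 0.06
gripper_force: 20.0
```

```bash
python3 - <<'E'
from h import *
go([.57,-.187,.21],20,45,-70)
E
```

```text
t 7.5 tcp [ 0.5523 -0.2124  0.2093] rot [179.86  44.94 -30.18] w 0.06 f [ 0.1  0.  -3.3]
travel [0.0354 0.0507 0.0015] turn [-0.7782 -0.6532 -0.3464] j [ -11.    41.2   23.3  -14.7 -114.8   69.9]
```

Request:
arm_command(travel=[[0.002,0.004,0],[0.005,0.008,0],[0.008,0.012,0],[0.01,0.016,0],[0.013,0.02,0],[0.016,0.024,0],[0.019,0.028,0],[0.022,0.032,0],[0.025,0.036,0],[0.028,0.04,0],[0.03,0.044,0],[0.033,0.048,0],[0.035,0.051,0],[0.035,0.051,0],[0.035,0.051,0],[0.035,0.051,0]], delta_rot=[[-0.06,-0.05,-0.027],[-0.12,-0.1,-0.053],[-0.18,-0.151,-0.08],[-0.239,-0.201,-0.107],[-0.299,-0.251,-0.133],[-0.359,-0.301,-0.16],[-0.419,-0.352,-0.187],[-0.479,-0.402,-0.213],[-0.539,-0.452,-0.24],[-0.599,-0.502,-0.266],[-0.658,-0.553,-0.293],[-0.718,-0.603,-0.32],[-0.778,-0.653,-0.346],[-0.778,-0.653,-0.346],[-0.778,-0.653,-0.346],[-0.778,-0.653,-0.346]])

```text
time_s: 9.5
tcp_pos: [0.5699, -0.187, 0.2088]
eef_rot: [180.0, -44.8, -70.0]
contact_force: [-0.5, -0.3, -2.4]
gripper_width: 0.0598
gripper_force: 20.0
```

```bash
python3 - <<'E'
from h import *
go([.57,-.187,.026],20,45,-70)
snap('side','s3')
a=cv2.imread('pics/s3.png');cv2.imwrite('pics/s3c.png',cv2.resize(a[80:280,230:470],None,fx=3,fy=3))
E
```

```text
t 9.5 tcp [ 0.5699 -0.187   0.2088] rot [179.97 -44.83 -70.01] w 0.0598 f [-0.5 -0.3 -2.4]
travel [ 3.000e-04  0.000e+00 -3.656e-01] turn [-0.0017 -0.0008  0.0004] j [ 14.   10.3 -52.1  69.3 -48.5 -51.9]
```

View pics/s3c.png

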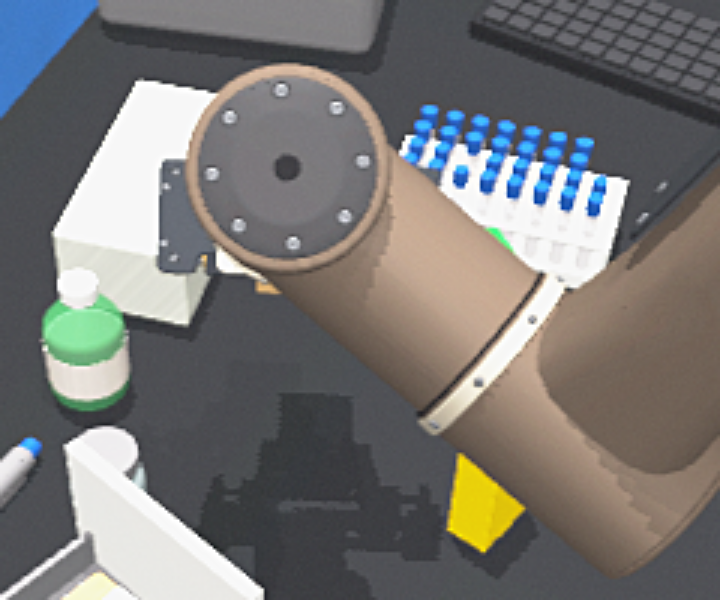

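```bash
python3 - <<'E'
from h import *
go([.573,-.186,.05],10,45,-80)
E
```

```text
t 9.55 tcp [ 0.5699 -0.187   0.2088] rot [179.99 -44.84 -70.02] w 0.0599 f [-0.2  0.8 -1. ]
travel [ 0.0063  0.002  -0.3177] turn [-0.0017 -0.0005 -0.1108] j [ 14.   10.3 -52.1  69.3 -48.6 -52. ]
```

Request:
arm_command(travel=[[0.006,0.002,0],[0.006,0.002,0],[0.006,0.002,-0.03],[0.006,0.002,-0.07],[0.006,0.002,-0.12],[0.006,0.002,-0.17],[0.006,0.002,-0.22],[0.006,0.002,-0.26],[0.006,0.002,-0.29],[0.006,0.002,-0.31],[0.006,0.002,-0.32],[0.006,0.002,-0.32],[0.006,0.002,-0.32]], delta_rot=[[-0.002,0,-0.05],[-0.002,0,-0.11],[-0.002,0,-0.111],[-0.002,0,-0.111],[-0.002,0,-0.111],[-0.002,0,-0.111],[-0.002,0,-0.111],[-0.002,0,-0.111],[-0.002,0,-0.111],[-0.002,0,-0.111],[-0.002,0,-0.111],[-0.002,0,-0.111],[-0.002,0,-0.111]])

```text
time_s: 11.18
tcp_pos: [0.5728, -0.1858, 0.049]
eef_rot: [180.0, -45.1, -80.0]
contact_force: [-0.2, 0.6, -2.4]
gripper_width: 0.0596
gripper_force: 20.0
```

```bash
python3 - <<'E'
from h import *
go([.573,-.186,.026],10,45,-80)
E
```

```text
t 11.175 tcp [ 0.5728 -0.1858  0.049 ] rot [179.95 -45.06 -79.96] w 0.0596 f [-0.2  0.6 -2.4]
travel [ 0.0004 -0.0005 -0.0461] turn [ 0.0007 -0.0003 -0.0001] j [  9.9  27.3 -54.2  81.7 -45.7 -78.1]
```

Request:
arm_command(travel=[[0,0,-0.01],[0,0,-0.02],[0,0,-0.03],[0,0,-0.036],[0,0,-0.04],[0,0,-0.04]], delta_rot=[[0,0,0],[0,0,0],[0,0,0],[0,0,0],[0,0,0],[0,0,0]])

```text
time_s: 11.92
tcp_pos: [0.5725, -0.186, 0.0285]
eef_rot: [179.9, -45.1, -79.9]
contact_force: [-0.4, -0.2, -2.3]
gripper_width: 0.0602
gripper_force: 20.0
```

Request:
arm_command(travel=[[0,0,-0.002],[0,0,-0.004],[0,0,-0.004]], delta_rot=[[0,0,0],[0,0,0],[0,0,0]])

```text
time_s: 12.3
tcp_pos: [0.5729, -0.186, 0.0273]
eef_rot: [180.0, -45.1, -80.0]
contact_force: [-1.5, 1.2, 3.7]
gripper_width: 0.06
gripper_force: 20.0
```

Request:
arm_command(travel=[[0,0,-0.002],[0,0,-0.004],[0,0,-0.004]], delta_rot=[[0,0,0],[0,0,0],[0,0,0]])

```text
time_s: 12.68
tcp_pos: [0.573, -0.1862, 0.0271]
eef_rot: [-179.9, -45.3, -80.0]
contact_force: [-9.8, 9.2, 19.7]
gripper_width: 0.0599
gripper_force: 20.0
```

Request:
arm_command(travel=[[0,0,0.004],[0,0,0.004],[0,0,0.004]], delta_rot=[[0,0,0],[0,0,0],[0,0,0]])

```text
time_s: 13.05
tcp_pos: [0.5729, -0.1858, 0.0272]
eef_rot: [180.0, -45.1, -79.9]
contact_force: [-4.1, 4.5, 7.8]
gripper_width: 0.0601
gripper_force: 20.0
```

Request:
arm_command(travel=[[0,0,0],[0,0,0],[0,0,0],[0,0,0],[0,0,0]], delta_rot=[[0,0,0],[0,0,0],[0,0,0],[0,0,0],[0,0,0]], grip=1)

```text
time_s: 13.68
tcp_pos: [0.5726, -0.1859, 0.0265]
eef_rot: [179.9, -45.1, -79.9]
contact_force: [-0.0, 0.4, -0.2]
gripper_width: 0.0876
gripper_force: 0.0
```

```bash
python3 - <<'E'
from h import *
go([.573-.018,-.186+.1,.026+.1],10,45,-80)
go([.573,-.2,.3],10,0)
E
```

```text
t 13.675 tcp [ 0.5726 -0.1859  0.0265] rot [179.89 -45.06 -79.93] w 0.0876 f [-0.   0.4 -0.2]
travel [-0.0351  0.1998  0.1989] turn [ 0.0008 -0.0007  0.0001] j [  8.5  29.5 -54.8  85.8 -45.2 -81.8]
t 13.675 tcp [ 0.5726 -0.1859  0.0265] rot [179.89 -45.06 -79.93] w 0.0876 f [-0.   0.4 -0.2]
travel [ 0.0009 -0.0282  0.5469] turn [ 4.932e-01  8.610e-02 -2.000e-04] j [  8.5  29.5 -54.8  85.8 -45.2 -81.8]
```

Request:
arm_command(travel=[[-0.006,0.03,0.03],[-0.018,0.1,0.1],[-0.035,0.2,0.2],[-0.035,0.18,0.3],[-0.035,0.18,0.42],[-0.035,0.18,0.45],[-0.035,0.18,0.45],[-0.035,0.18,0.45],[-0.035,0.18,0.45],[-0.035,0.18,0.45]], delta_rot=[[0,0,0],[0,0,0],[0,0,0],[0.1,0.017,0],[0.2,0.035,0],[0.3,0.052,0],[0.4,0.07,0],[0.493,0.086,0],[0.493,0.086,0],[0.493,0.086,0]])

```text
time_s: 14.92
tcp_pos: [0.5546, -0.0965, 0.2512]
eef_rot: [180.0, -0.1, -80.0]
contact_force: [-0.4, -0.4, -0.9]
gripper_width: 0.0875
gripper_force: 0.0
```

```bash
python3 - <<'E'
from h import *
go([.573,-.2,.3],10,0)
snap('wrist','w4')
E
```

```text
t 14.925 tcp [ 0.5546 -0.0965  0.2512] rot [ 1.7995e+02 -1.2000e-01 -8.0040e+01] w 0.0875 f [-0.4 -0.4 -0.9]
travel [ 0.0367 -0.2071  0.0977] turn [ 0.0014 -0.0003  0.0005] j [ 10.1   9.8 -13.3   0.1 -67.   -0.2]
```

View pics/w4.png

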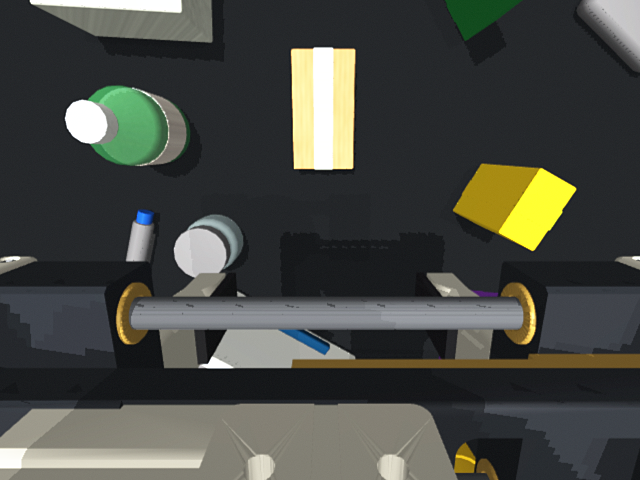

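The carton lies flat on a broad face, with its top corners at (291,48), (355,48), (355,169) and (293,170).

```bash
python3 - <<'E'
from h import *
c=load('w4')
P=np.array([onz(c,p,.036)[:2] for p in [(291,48),(355,48),(355,169),(293,170)]]);e=np.roll(P,-1,0)-P
m=P.mean(0);print(P.round(4).tolist(),m.round(4),np.linalg.norm(e,axis=1).round(4),np.degrees(np.arctan2(e[:,1],e[:,0])).round(1))
go([m[0],m[1],.10],10.3,0)
E
```

```text
[[0.6133, -0.2472], [0.5546, -0.2574], [0.5333, -0.1489], [0.5949, -0.1372]] [ 0.574  -0.1977] [0.0596 0.1106 0.0627 0.1115] [-170.1  101.1   10.8  -80.5]
t 14.975 tcp [ 0.5544 -0.096   0.251 ] rot [ 1.7993e+02 -1.1000e-01 -7.9980e+01] w 0.0875 f [ 0.2 -0.5 -0.1]
travel [ 0.0392 -0.2034 -0.302 ] turn [ 0.0014 -0.0006  0.0031] j [ 10.2   9.8 -13.3   0.1 -67.   -0.2]
```

Request:
arm_command(travel=[[0.02,-0.1,0],[0.039,-0.203,0],[0.039,-0.203,-0.1],[0.039,-0.203,-0.2],[0.039,-0.203,-0.29],[0.039,-0.203,-0.36],[0.039,-0.203,-0.41],[0.039,-0.203,-0.44],[0.039,-0.203,-0.448],[0.039,-0.203,-0.448]], delta_rot=[[0.001,0,0.004],[0.001,0,0.004],[0.001,0,0.004],[0.001,0,0.004],[0.001,0,0.004],[0.001,0,0.004],[0.001,0,0.004],[0.001,0,0.004],[0.001,0,0.004],[0.001,0,0.004]])

```text
time_s: 16.23
tcp_pos: [0.575, -0.1971, 0.0281]
eef_rot: [-179.9, 0.0, -79.6]
contact_force: [0.1, -0.8, 0.2]
gripper_width: 0.0877
gripper_force: 0.0
```

Request:
arm_command(travel=[[0,0,0],[0,0,0],[0,0,0],[0,0,0],[0,0,0]], delta_rot=[[0,0,0],[0,0,0],[0,0,0],[0,0,0],[0,0,0]], grip=0.5, newtons=20)

```text
time_s: 16.85
tcp_pos: [0.5748, -0.1975, 0.028]
eef_rot: [-179.9, 0.1, -79.6]
contact_force: [-1.5, 0.4, 5.0]
gripper_width: 0.0596
gripper_force: 20.0
```

Request:
arm_command(travel=[[0,0,0.01],[0,0,0.04],[0,0,0.1],[0,0,0.18],[0,0,0.27],[0,0,0.35],[0,0,0.39],[0,0,0.4],[0,0,0.4]], delta_rot=[[0,0,0],[0,0,0],[0,0,0],[0,0,0],[0,0,0],[0,0,0],[0,0,0],[0,0,0],[0,0,0]])

```text
time_s: 17.98
tcp_pos: [0.5742, -0.1972, 0.2273]
eef_rot: [-180.0, 0.1, -79.6]
contact_force: [0.1, 0.5, -2.3]
gripper_width: 0.0598
gripper_force: 20.0
```

```bash
python3 - <<'E'
from h import *
go([.603,.138,.22],-20.5,0)
E
```

```text
t 17.975 tcp [ 0.5742 -0.1972  0.2273] rot [-1.7998e+02  9.0000e-02 -7.9630e+01] w 0.0598 f [ 0.1  0.5 -2.3]
travel [ 0.0577  0.6705 -0.0147] turn [-1.00e-03  3.00e-04 -3.43e-01] j [ -0.6  14.9  -9.7  -0.1 -65.3  11. ]
```

Request:
arm_command(travel=[[0.002,0.02,0.03],[0.01,0.07,0.06],[0.02,0.14,0.105],[0.034,0.22,0.105],[0.048,0.31,0.105],[0.063,0.4,0.105],[0.078,0.49,0.105],[0.092,0.58,0.105],[0.107,0.67,0.105],[0.12,0.75,0.105],[0.13,0.82,0.105],[0.138,0.87,0.105],[0.142,0.89,0.105],[0.142,0.894,0.105],[0.142,0.894,0.105]], delta_rot=[[0,0,-0.02],[0,0,-0.05],[0,0,-0.08],[0,0,-0.11],[0,0,-0.14],[0,0,-0.17],[0,0,-0.2],[0,0,-0.23],[0,0,-0.26],[0,0,-0.29],[0,0,-0.31],[0,0,-0.33],[0,0,-0.343],[0,0,-0.343],[0,0,-0.343]])

```text
time_s: 19.85
tcp_pos: [0.6454, 0.2489, 0.2797]
eef_rot: [-180.0, 0.0, -110.5]
contact_force: [-0.2, -0.3, -2.0]
gripper_width: 0.0598
gripper_force: 20.0
```

```bash
python3 - <<'E'
from h import *
go([.603,.138,.22],-20.7,0)
c=snap('wrist','w5')
a=c['img'][:,:,::-1]
cv2.imwrite('pics/w5c.png',cv2.resize(a[0:300,150:500],None,fx=2,fy=2,interpolation=cv2.INTER_CUBIC))
E
```

```text
t 19.85 tcp [0.6454 0.2489 0.2797] rot [-1.7999e+02  2.0000e-02 -1.1049e+02] w 0.0598 f [-0.2 -0.3 -2. ]
travel [-0.0849 -0.2218 -0.1193] turn [-0.0002  0.0002 -0.0023] j [ 37.2  21.1   6.   -0.  -74.8 -57.7]
```

View pics/w5c.png

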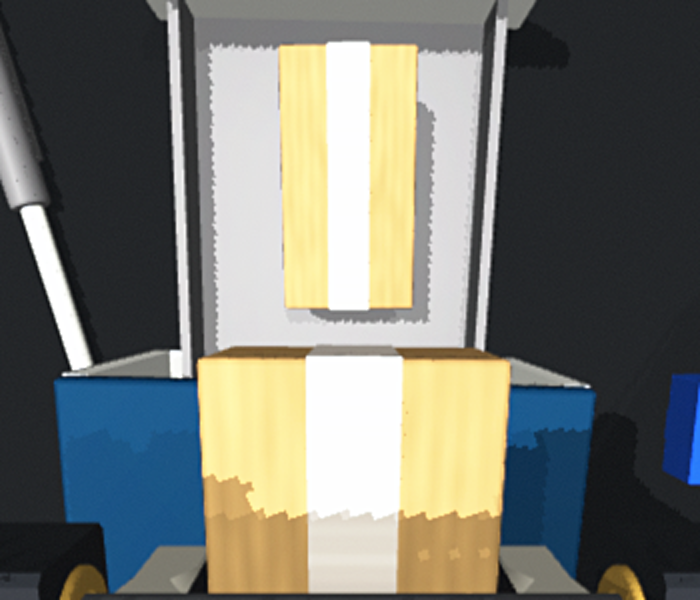

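The stack's top corners are at crop (279,45), (417,44), (412,307) and (287,308). The held carton's far upper edge runs from (199,360) to (509,358).

```bash
python3 - <<'E'
from h import *
c=load('w5');f=lambda p:(p[0]/2+150-.25,p[1]/2-.25)
P=np.array([onz(c,f(p),.087)[:2] for p in [(279,45),(417,44),(412,307),(287,308)]]);e=np.roll(P,-1,0)-P
m=P.mean(0);print('stack',P.round(4).tolist(),m.round(4),np.linalg.norm(e,axis=1).round(4),np.degrees(np.arctan2(e[:,1],e[:,0])).round(1))
s=c['s'];tp=s['tcp_pos'];y=np.radians(s['eef_rot'][2]);X=np.array([np.cos(y),np.sin(y)]);Y=np.array([np.sin(y),-np.cos(y)])
zt=tp[2]-.028+.036
for p in[(199,360),(509,358)]:
    d=onz(c,f(p),zt)[:2]-tp[:2];print('held toolx,y',(d@X).round(4),(d@Y).round(4))
for p in[(57,379),(594,388)]:print('unit edge',onz(c,f(p),.15).round(4))
print('panel', [onz(c,f(p),.136).round(4)[:2] for p in [(160,22),(525,25)]])
E
```

```text
stack [[0.6135, 0.0769], [0.5581, 0.0972], [0.5961, 0.1996], [0.6511, 0.1795]] [0.6047 0.1383] [0.0591 0.1093 0.0585 0.1093] [ 159.8   69.6  -20.1 -110.1]
held toolx,y 0.0557 -0.0283
held toolx,y 0.056 0.0302
unit edge [0.7394 0.1744 0.15  ]
unit edge [0.5445 0.2511 0.15  ]
panel [array([0.6523, 0.0711]), array([0.5287, 0.1184])]
```

Request:
arm_command(travel=[[-0.015,-0.04,0],[-0.04,-0.11,0],[-0.065,-0.18,0],[-0.082,-0.22,0],[-0.082,-0.22,-0.04],[-0.082,-0.22,-0.1],[-0.082,-0.22,-0.17],[-0.082,-0.22,-0.23],[-0.082,-0.22,-0.27],[-0.082,-0.22,-0.295],[-0.082,-0.22,-0.31],[-0.082,-0.22,-0.31],[-0.082,-0.22,-0.31]], delta_rot=[[0,0,0.003],[0,0,0.003],[0,0,0.003],[0,0,0.003],[0,0,0.003],[0,0,0.003],[0,0,0.003],[0,0,0.003],[0,0,0.003],[0,0,0.003],[0,0,0.003],[0,0,0.003],[0,0,0.003]])

```text
time_s: 21.52
tcp_pos: [0.6051, 0.1398, 0.1259]
eef_rot: [-179.9, 0.1, -110.2]
contact_force: [-0.2, -0.2, -2.8]
gripper_width: 0.06
gripper_force: 20.0
```

```bash
python3 - <<'E'
from h import *
go([.6043,.139,.115],-20.2,0)
E
```

```text
t 21.525 tcp [0.6051 0.1398 0.1259] rot [-1.7991e+02  1.2000e-01 -1.1021e+02] w 0.06 f [-0.2 -0.2 -2.8]
travel [-0.0016 -0.0016 -0.0219] turn [-0.0009  0.0014  0.0001] j [ 31.   21.1 -15.3  -0.  -53.5 -51.2]
```

Request:
arm_command(travel=[[-0.001,-0.001,-0.004],[-0.001,-0.001,-0.009],[-0.001,-0.001,-0.014],[-0.001,-0.001,-0.018],[-0.001,-0.001,-0.018]], delta_rot=[[0,0,0],[0,0,0],[0,0,0],[0,0,0],[0,0,0]])

```text
time_s: 22.15
tcp_pos: [0.604, 0.1391, 0.1158]
eef_rot: [-180.0, 0.0, -110.2]
contact_force: [0.9, 0.5, -1.7]
gripper_width: 0.06
gripper_force: 20.0
```

Request:
arm_command(travel=[[0,0,-0.002],[0,0,-0.003],[0,0,-0.003]], delta_rot=[[0,0,0],[0,0,0],[0,0,0]])

```text
time_s: 22.52
tcp_pos: [0.6042, 0.1392, 0.115]
eef_rot: [-179.9, 0.1, -110.2]
contact_force: [0.1, -0.1, 1.9]
gripper_width: 0.0599
gripper_force: 20.0
```

Request:
arm_command(travel=[[0,0,0],[0,0,0],[0,0,0],[0,0,0],[0,0,0]], delta_rot=[[0,0,0],[0,0,0],[0,0,0],[0,0,0],[0,0,0]], grip=1)

```text
time_s: 23.15
tcp_pos: [0.6041, 0.1391, 0.1146]
eef_rot: [-180.0, 0.1, -110.2]
contact_force: [0.7, 0.4, -0.0]
gripper_width: 0.0875
gripper_force: 0.0
```

Request:
arm_command(travel=[[0,0,0.02],[0,0,0.08],[0,0,0.16],[0,0,0.26],[0.03,0.08,0.34],[0.082,0.22,0.34],[0.082,0.22,0.34],[0.082,0.22,0.34],[0.082,0.22,0.34]], delta_rot=[[0,0,0],[0,0,0],[0,0,0],[0,0,0],[0,0,0],[0,0,0],[0,0,0],[0,0,0],[0,0,0]])

```text
time_s: 24.28
tcp_pos: [0.6448, 0.2481, 0.2848]
eef_rot: [-180.0, 0.0, -110.2]
contact_force: [0.4, -0.0, 0.4]
gripper_width: 0.0873
gripper_force: 0.0
```

```bash
python3 - <<'E'
from h import *
c=snap('wrist','w6')
a=c['img'][:,:,::-1]
cv2.imwrite('pics/w6c.png',cv2.resize(a[0:250,150:500],None,fx=2.2,fy=2.2,interpolation=cv2.INTER_CUBIC))
E
```

```text
(no output)
```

View pics/w6c.png

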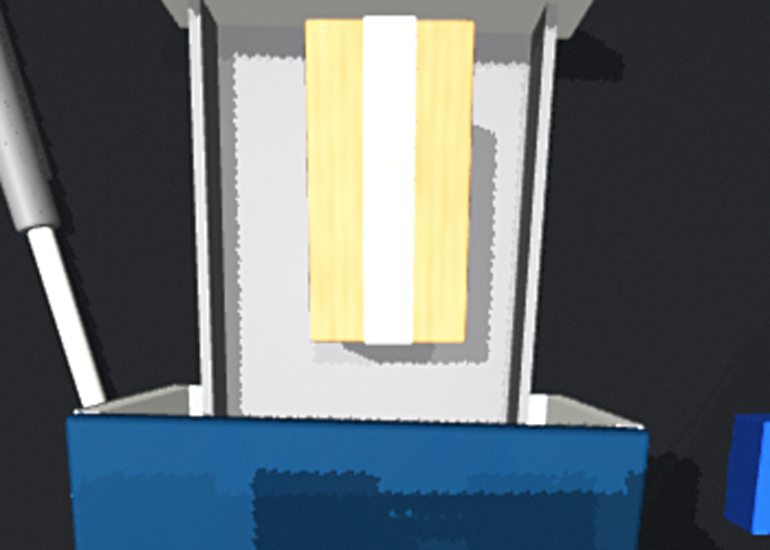

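The third carton sits squarely on the stack, with top corners at crop (306,19), (474,20), (465,342) and (311,342).

```bash
python3 - <<'E'
from h import *
c=load('w6');f=lambda p:(p[0]/2.2+150-.27,p[1]/2.2-.27)
P=np.array([onz(c,f(p),.123)[:2] for p in [(306,19),(474,20),(465,342),(311,342)]]);e=np.roll(P,-1,0)-P
print('carton',P.mean(0).round(4),np.linalg.norm(e,axis=1).round(4),np.degrees(np.arctan2(e[:,1],e[:,0])).round(1))
U=np.array([onz(c,f(p),.15)[:2] for p in [(67,415),(648,430)]]);print('unit edge',U.round(4),U.mean(0).round(4),np.linalg.norm(U[0]-U[1]))
# tray side rails direction (top of sides z=.05): left outer, right outer edge
for p,q in[((190,20),(204,410)),((556,20),(530,395))]:
    A=onz(c,f(p),.05);B=onz(c,f(q),.05);print('rail',A[:2].round(4),B[:2].round(4),np.degrees(np.arctan2(*(B-A)[1::-1])).round(1))
th=np.radians(69.2);a=np.array([np.cos(th),np.sin(th)])
E0=U.mean(0);F=np.array([.5382,.0565])
print('opening',(E0-F)@a, 'face mid', (E0-a*((E0-F)@a)).round(4))
go([.5,-.03,.3],-20.2,0)
E
```

```text
carton [0.603  0.1389] [0.0588 0.1095 0.0595 0.1098] [ 159.4   69.5  -20.3 -110.8]
unit edge [[0.7396 0.1736]
 [0.5446 0.2515]] [0.6421 0.2126] 0.20993152630959008
rail [0.6562 0.0338] [0.7186 0.1903] 68.3
rail [0.5069 0.089 ] [0.5662 0.2389] 68.4
opening 0.1827845937324955 face mid [0.5772 0.0417]
t 24.325 tcp [0.6448 0.2479 0.285 ] rot [-1.7996e+02  6.0000e-02 -1.1027e+02] w 0.0878 f [-0.1 -0.5 -0.6]
travel [-0.2897 -0.5558  0.03  ] turn [-0.0005  0.0007  0.0008] j [ 37.1  20.9   6.3   0.  -75.3 -57.4]
```

Request:
arm_command(travel=[[-0.174,-0.496,0],[-0.174,-0.496,0],[-0.174,-0.496,0],[-0.174,-0.496,0],[-0.174,-0.496,0],[-0.174,-0.496,0],[-0.174,-0.496,-0.08],[-0.174,-0.496,-0.16],[-0.174,-0.496,-0.24],[-0.174,-0.496,-0.31],[-0.174,-0.496,-0.334],[-0.174,-0.496,-0.334],[-0.174,-0.496,-0.334]], delta_rot=[[0,0,-0.015],[0,0,-0.015],[0,0,-0.015],[0,0,-0.015],[0,0,-0.015],[0,0,-0.015],[0,0,-0.015],[0,0,-0.015],[0,0,-0.015],[0,0,-0.015],[0,0,-0.015],[0,0,-0.015],[0,0,-0.015]], grip=0)

```text
time_s: 25.95
tcp_pos: [0.5592, 0.0016, 0.119]
eef_rot: [-179.9, 0.1, -111.5]
contact_force: [0.5, -0.7, -0.7]
gripper_width: 0.0005
gripper_force: 0.0
```

```bash
python3 - <<'E'
from h import *
a=np.array([.368,.930]);F=np.array([.5746,.042])
for d in(-.025,-.01,.12,.18):
    print(d);p=F+a*d;go([*p,.118],-21.6,0)
E
```

```text
-0.025
t 25.95 tcp [0.5592 0.0016 0.119 ] rot [-1.7986e+02  1.4000e-01 -1.1154e+02] w 0.0005 f [ 0.5 -0.7 -0.7]
travel [ 0.0124  0.0343 -0.0021] turn [-0.0008  0.0021 -0.0007] j [ 20.2  16.3 -23.7  -0.  -49.8 -41.7]
-0.01
t 25.95 tcp [0.5592 0.0016 0.119 ] rot [-1.7986e+02  1.4000e-01 -1.1154e+02] w 0.0005 f [ 0.5 -0.7 -0.7]
travel [ 0.0234  0.0622 -0.0021] turn [-0.0008  0.0021 -0.0007] j [ 20.2  16.3 -23.7  -0.  -49.8 -41.7]
0.12
t 25.95 tcp [0.5592 0.0016 0.119 ] rot [-1.7986e+02  1.4000e-01 -1.1154e+02] w 0.0005 f [ 0.5 -0.7 -0.7]
travel [ 0.1191  0.304  -0.0021] turn [-0.0008  0.0021 -0.0007] j [ 20.2  16.3 -23.7  -0.  -49.8 -41.7]
0.18
t 25.95 tcp [0.5592 0.0016 0.119 ] rot [-1.7986e+02  1.4000e-01 -1.1154e+02] w 0.0005 f [ 0.5 -0.7 -0.7]
travel [ 0.1633  0.4156 -0.0021] turn [-0.0008  0.0021 -0.0007] j [ 20.2  16.3 -23.7  -0.  -49.8 -41.7]
```

Request:
arm_command(travel=[[0.006,0.016,0],[0.012,0.034,0],[0.015,0.042,0],[0.018,0.048,0],[0.0205,0.054,0],[0.0225,0.059,0],[0.0245,0.064,0],[0.0265,0.069,0],[0.0265,0.069,0]], delta_rot=[[0,0.002,0],[0,0.002,0],[0,0.002,0],[0,0.002,0],[0,0.002,0],[0,0.002,0],[0,0.002,0],[0,0.002,0],[0,0.002,0]])

```text
time_s: 27.08
tcp_pos: [0.5715, 0.0358, 0.1176]
eef_rot: [179.9, 0.0, -111.6]
contact_force: [0.2, -0.3, -0.8]
gripper_width: 0.0003
gripper_force: 0.0
```

Request:
arm_command(travel=[[0.001,0.003,0],[0.002,0.0055,0],[0.0033,0.0084,0],[0.0044,0.0112,0],[0.0055,0.014,0],[0.0066,0.0167,0],[0.0077,0.0195,0],[0.0088,0.0223,0],[0.01,0.025,0],[0.011,0.028,0],[0.0125,0.0316,0],[0.014,0.0353,0],[0.0158,0.04,0],[0.0177,0.0446,0],[0.02,0.05,0],[0.022,0.0558,0],[0.0243,0.0614,0],[0.0265,0.067,0],[0.0287,0.0725,0],[0.031,0.078,0]], delta_rot=[[0,0,0],[0,0,0],[0,0,0],[0,0,0],[0,0,0],[0,0,0],[0,0,0],[0,0,0],[0,0,0],[0,0,0],[0,0,0],[0,0,0],[0,0,0],[0,0,0],[0,0,0],[0,0,0],[0,0,0],[0,0,0],[0,0,0],[0,0,0]])

```text
time_s: 29.58
tcp_pos: [0.5869, 0.0748, 0.1176]
eef_rot: [179.9, 0.0, -111.6]
contact_force: [-0.1, -1.8, 0.4]
gripper_width: 0.0004
gripper_force: 0.8
```

```bash
python3 - <<'E'
from h import *
go([.6421,.2126,.118],-21.6,0)
E
```

```text
t 29.575 tcp [0.5869 0.0748 0.1176] rot [ 179.87    0.   -111.57] w 0.0004 f [-0.1 -1.8  0.4]
travel [0.1104 0.2756 0.0008] turn [-0.0006 -0.0014 -0.0003] j [ 26.1  19.3 -19.4  -0.1 -51.4 -47.6]
```

Request:
arm_command(travel=[[0.002,0.005,0],[0.005,0.012,0],[0.008,0.02,0],[0.011,0.0275,0],[0.014,0.035,0],[0.017,0.0425,0],[0.02,0.05,0],[0.023,0.0575,0],[0.026,0.065,0],[0.029,0.0725,0],[0.032,0.08,0],[0.035,0.0875,0],[0.038,0.095,0],[0.041,0.1025,0],[0.044,0.11,0],[0.047,0.1175,0],[0.05,0.125,0],[0.053,0.1325,0],[0.056,0.14,0],[0.059,0.1475,0]], delta_rot=[[0,0,0],[0,0,0],[0,0,0],[0,0,0],[0,0,0],[0,0,0],[0,0,0],[0,0,0],[0,0,0],[0,0,0],[0,0,0],[0,0,0],[0,0,0],[0,0,0],[0,0,0],[0,0,0],[0,0,0],[0,0,0],[0,0,0],[0,0,0]])

```text
time_s: 32.08
tcp_pos: [0.6164, 0.1486, 0.1176]
eef_rot: [179.9, -0.0, -111.6]
contact_force: [-1.2, -0.3, 1.1]
gripper_width: 0.0004
gripper_force: 0.8
```

```bash
python3 - <<'E'
from h import *
go([.6421,.2126,.118],-21.6,0)
E
```

```text
t 32.075 tcp [0.6164 0.1486 0.1176] rot [ 179.86   -0.   -111.57] w 0.0004 f [-1.2 -0.3  1.1]
travel [0.0514 0.128  0.0008] turn [-0.0006 -0.0014 -0.0003] j [ 31.1  22.8 -13.8  -0.1 -53.5 -52.6]
```

Request:
arm_command(travel=[[0.001,0.003,0],[0.003,0.008,0],[0.0055,0.0136,0],[0.0077,0.019,0],[0.01,0.0247,0],[0.0122,0.03,0],[0.0145,0.036,0],[0.0167,0.0415,0],[0.019,0.047,0],[0.0211,0.0526,0],[0.0234,0.0582,0],[0.0256,0.0637,0],[0.0278,0.069,0],[0.029,0.0725,0],[0.0305,0.076,0],[0.032,0.0795,0],[0.033,0.0825,0],[0.0343,0.0855,0],[0.0353,0.088,0],[0.036,0.09,0]], delta_rot=[[0,0,0],[0,0,0],[0,0,0],[0,0,0],[0,0,0],[0,0,0],[0,0,0],[0,0,0],[0,0,0],[0,0,0],[0,0,0],[0,0,0],[0,0,0],[0,0,0],[0,0,0],[0,0,0],[0,0,0],[0,0,0],[0,0,0],[0,0,0]])

```text
time_s: 34.58
tcp_pos: [0.6327, 0.1893, 0.1176]
eef_rot: [179.8, -0.4, -111.6]
contact_force: [-4.2, -14.8, 6.4]
gripper_width: 0.0007
gripper_force: 7.3
```

Request:
arm_command(travel=[[0.001,0.0025,0],[0.002,0.005,0],[0.003,0.0075,0],[0.004,0.01,0]], delta_rot=[[0,0,0],[0,0,0],[0,0,0],[0,0,0]])

```text
time_s: 35.08
tcp_pos: [0.636, 0.1973, 0.1176]
eef_rot: [179.8, -0.1, -111.6]
contact_force: [-1.7, -3.5, 0.8]
gripper_width: 0.0004
gripper_force: 2.2
```

```bash
python3 - <<'E'
from h import *
go([.6421,.2126,.118],-21.6,0)
E
```

```text
t 35.075 tcp [0.636  0.1973 0.1176] rot [ 1.7984e+02 -9.0000e-02 -1.1161e+02] w 0.0004 f [-1.7 -3.5  0.8]
travel [0.0123 0.0306 0.0009] turn [ 0.0003 -0.0021  0.0001] j [ 33.9  25.5  -9.4  -0.1 -55.3 -55.5]
```

Request:
arm_command(travel=[[0.0007,0.0018,0],[0.0015,0.0037,0],[0.0022,0.0056,0],[0.003,0.0074,0]], delta_rot=[[0,0,0],[0,0,0],[0,0,0],[0,0,0]])

```text
time_s: 35.58
tcp_pos: [0.6375, 0.2013, 0.1176]
eef_rot: [179.8, -0.1, -111.6]
contact_force: [-3.1, -7.8, 3.1]
gripper_width: 0.0002
gripper_force: 4.2
```

Request:
arm_command(travel=[[0.0007,0.0018,0],[0.0015,0.0037,0],[0.0015,0.0037,0]], delta_rot=[[0,0,0],[0,0,0],[0,0,0]])

```text
time_s: 35.95
tcp_pos: [0.6375, 0.2013, 0.1176]
eef_rot: [179.8, -0.3, -111.6]
contact_force: [-4.4, -12.2, 4.2]
gripper_width: -0.0
gripper_force: 6.4
```

Request:
arm_command(travel=[[-0.006,-0.015,0],[-0.02,-0.05,0],[-0.037,-0.093,0],[-0.037,-0.093,0.1],[-0.06,-0.15,0.22],[-0.1,-0.3,0.34],[-0.15,-0.45,0.34],[-0.2,-0.6,0.34],[-0.2,-0.7,0.34],[-0.2,-0.7,0.34],[-0.2,-0.7,0.34],[-0.2,-0.7,0.34]], delta_rot=[[0,0,0],[0,0,0],[0,0,0],[0,0,0],[0,0,0],[0,0,0],[0,0,0],[0,0,0],[0,0,0],[0,0,0],[0,0,0],[0,0,0]])

```text
time_s: 37.45
tcp_pos: [0.5379, -0.1467, 0.2876]
eef_rot: [179.9, 0.0, -111.7]
contact_force: [0.4, 0.7, -0.1]
gripper_width: 0.0006
gripper_force: 0.0
```

```bash
python3 - <<'E'
from h import *
s=r.get_state();print(s['time_s'],s['tcp_pos'],s['contact_force'])
c0=load('top0');c=snap('top','top9');a=np.array([.368,.93]);b=np.array([.93,-.368]);E0=np.array([.6421,.2126])
for l in(-.06,.06):
  print('lat',l)
  for d in np.arange(-.024,.021,.004):
    p=proj(c,[*(E0+a*d+b*l),.14]).round().astype(int);print(round(d,3),p,c['img'][p[1],p[0]],end=' | ')
  print()
# change mask between top images
df=np.abs(c['img'].astype(int)-c0['img']).max(2)>50
n,L,st,ce=cv2.connectedComponentsWithStats(df.astype(np.uint8))
for i in range(1,n):
  if st[i,4]>12:print(st[i],ce[i].round(0))
E
```

```text
37.45 [ 0.53788389 -0.14671279  0.28763783] [ 0.40821437  0.65538101 -0.08805767]
lat -0.06
-0.024 [207 230] [77 73 67] | -0.02 [205 229] [113 112 106] | -0.016 [204 229] [110 111 103] | -0.012 [202 228] [112 114 105] | -0.008 [201 228] [112 113 105] | -0.004 [199 227] [112 112 108] | 0.0 [198 226] [131 132 126] | 0.004 [196 226] [10 45 70] | 0.008 [194 225] [ 29  89 127] | 0.012 [193 225] [ 35  91 131] | 0.016 [191 224] [ 30  89 126] | 0.02 [190 223] [ 33  90 127] | 
lat 0.06
-0.024 [225 184] [109 110 105] | -0.02 [224 183] [112 111 106] | -0.016 [222 183] [113 112 106] | -0.012 [221 182] [110 110 103] | -0.008 [219 181] [112 113 105] | -0.004 [217 181] [111 113 106] | 0.0 [216 180] [119 122 119] | 0.004 [214 180] [17 65 95] | 0.008 [213 179] [ 33  90 127] | 0.012 [211 179] [ 35  91 127] | 0.016 [210 178] [ 30  90 127] | 0.02 [208 177] [ 32  89 126] | 
[  193   172   108   308 15507] [253. 310.]
[ 346  184   65   71 1249] [377. 223.]
[374 190   4   4  15] [376. 192.]
[392 195   4   5  15] [393. 197.]
[302 196  21   9 122] [313. 200.]
[ 294  197   57   52 2292] [321. 223.]
[358 198   4   5  15] [360. 200.]
[371 201   7   7  16] [374. 204.]
[384 208  13  14  45] [390. 214.]
[400 211   5   5  14] [402. 213.]
[353 216   4   4  15] [354. 217.]
[381 219   7  13  32] [384. 226.]
[395 229   4   4  14] [397. 230.]
[362 232   4   4  14] [363. 234.]
[367 256   7   5  14] [369. 258.]
[363 262   5  10  22] [365. 266.]
[299 306   9   3  14] [304. 307.]
[292 308   5  24  86] [294. 320.]
[  0 358  22  12  62] [ 11. 364.]
[ 39 370   6   5  23] [ 42. 372.]
[297 414   5  12  46] [299. 419.]
[256 423  42  57 794] [277. 448.]
[265 426   8   9  38] [268. 430.]
[321 436   6   5  13] [324. 438.]
[305 443  12   7  27] [311. 446.]
[329 450  11   9  68] [334. 454.]
[298 454  11   3  14] [303. 455.]
[339 462   3  18  29] [340. 469.]
[331 464   8  16 109] [334. 472.]
[322 466   6  14  32] [325. 473.]
```

```bash
python3 - <<'E'
from h import *
c0=load('top0');a=np.array([.368,.93]);b=np.array([.93,-.368]);F=np.array([.5746,.042])
v=[c0['img'][p[1],p[0]].max() for p in [proj(c0,[*(F+a*d+b*.04),.136]).round().astype(int) for d in np.arange(-.01,.02,.003)]]
print(v)
from plant import close_job
if max(v)>180: print(close_job())
E
```

```text
[np.uint8(135), np.uint8(91), np.uint8(113), np.uint8(116), np.uint8(172), np.uint8(242), np.uint8(242), np.uint8(232), np.uint8(152), np.uint8(176)]
the job is handed in; nothing more can be done
None
```

The carton was laid flat and released, then taken again and set squarely on the two in the drawer. I pushed the drawer past its catch to its stop and handed the job in at about 37 s; the stack itself can't be seen with the drawer shut, and no result came back.

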